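# Close up the radio after a repair

### The job

The radio on the bench has been repaired and needs closing up. With the fingertips, push both plug-in modules that stick out of its front fully home, flush with the front of the case, and then push the open lid down until it is fully shut. Only push: do not lift the modules or pull them out, and leave the other things on the bench where they are.

Things in the scene. Friction and masses are not known exactly. Their poses are not given: they have to be found in the camera images.
- chassis: radio case, fixed: 180 mm deep, 250 wide, 98 high to the top of its side walls. Origin: centre of its underside; x to its back (away from the robot), y left, z up. Front plane at x = -90 mm. Two module bays 64 mm wide at y = +88 and +20 mm; from y = -16 to -125 mm a fixed black control panel, knobs up to 18 mm out.
- left_module_face (a point): point on the flat black front plate of the left plug-in module, on its centre line, 57 mm above the bench. Plate 60 mm wide, from 12 to 82 mm above the bench; a wire pull 44 mm wide stands 20 mm out of it, 30 to 38 mm above the bench; above that it is bare. Starts 20 to 45 mm out; fully home this point is at x = -90 mm in the case's frame, and the module stops there.
- left_module: left plug-in module: a loose metal box, about 0.3 kg, 155 mm long, 60 wide, sliding along the case's x in its bay, on the case's 12 mm floor. Origin: centre of its underside; axes as the case's.
- right_module_face (a point): the same point on the right module, which is exactly like the left one and lies beside it, next to the fixed control panel.
- right_module: right plug-in module, like the left one.
- lid (a joint): angle of the case's lid in rad: 0 shut, about 1.15 to 1.45 at the start (almost upright, leaning a little towards the robot). The hinge is stiff, so the lid stays where it is left, and must be pushed all the way; about 2 to 6 N at its free edge.
- lid_hinge (a point): middle of the lid's hinge line, which runs along the case's y at the back of its top (x = +85 mm, 98 mm above the bench). Axes as the case's.
- lid_edge (a point): middle of the lid's free edge, on its outer face. The lid is a flat grey sheet 5 mm thick, 250 wide, 183 mm from hinge to edge, with a 23 mm lip turned down at the edge. Its outer face is 103 mm above the bench when shut; open, it faces away from the robot and upwards. Shut, the lip hangs in front of the top of the module plates, so a module that sticks out blocks it.
- handheld: handheld radio standing upright beside the case on its left, 34 x 56 x 100 mm with a 70 mm aerial; origin at the centre of its underside. Leave it alone.
- tape: roll of black tape lying flat beside the case on its right, 64 mm across, 19 mm high; origin at the centre of its underside. Leave it alone.
- screwdriver: screwdriver 160 mm long lying in front of the control panel; origin underneath it. Leave it alone.
- mug: white mug, 80 mm across, 90 mm high, to the left; origin at the centre of its underside. Leave it alone.
- spool: solder spool 56 mm across, 50 mm high, to the right; origin at the centre of its underside. Leave it alone.
- multimeter: multimeter lying flat to the right, 160 x 78 x 42 mm; origin at the centre of its underside. Leave it alone.
- parts_tray: small parts tray to the left, 120 x 90 x 30 mm; origin at the centre of its underside. Leave it alone.

How it is judged:
On the way, in this order (a step that is already met when the one before it is completed fails the run):
1. both modules are fully home while the lid is still open (x of each of left_module_face, right_module_face in the frame of chassis above -0.0945 m and value of joint lid above 0.5 rad), for 0.2 s.
2. the lid is shut (value of joint lid below 0.03 rad), for 0.2 s.
At the end, for the whole second after the job is handed in: Both modules flush with the front of the case (within 4.5 mm) and flat in their bays, the lid shut (within 0.03 rad), the other things within 30 mm of where they stood (x of each of left_module_face, right_module_face in the frame of chassis above -0.0945 m and value of joint lid below 0.03 rad and z of each of left_module_face, right_module_face in the frame of chassis below 0.065 m and distance of each of handheld, tape, screwdriver, mug, spool, multimeter, parts_tray from where it was at the start of the episode below 0.03 m); the robot touches nothing.
It fails at once if a module is lifted (by more than 12 mm) (z of any of left_module_face, right_module_face in the frame of chassis above 0.069 m).
It fails at once if a module is pulled out (more than 60 mm out of the case) (x of any of left_module_face, right_module_face in the frame of chassis below -0.15 m).
It fails at once if one of the other things is moved by more than 30 mm (distance of any of handheld, tape, screwdriver, mug, spool, multimeter, parts_tray from where it was at the start of the episode above 0.03 m).
It also fails if it takes over 64 s, if anything falls off the work surface, if the arm or the gripper's body presses on something with over 40 N, if the wrist force passes 120 N, or if a joint passes its speed limit or range.

### The arm

A 6-joint arm with a two-finger parallel gripper is mounted at the origin on the work surface. World frame = base frame: x ahead of the robot, y to its left, z up, the work surface at z = 0. Lengths are in m, angles in rad, forces in N, time in s.
With the tool pointing down it reaches from about 0.3 to 0.875 m from the base axis. Payload 6.4 kg.
Tool frame: the origin (TCP) lies midway between the tips of the shut fingers; the grasp point (between the pads) lies 19 mm behind it (ctrl.pinch_z is the distance from the TCP to the grasp point, in m); z points along the fingers, y is the line along which they close (so a half turn about z gives the same grasp; the last joint's range is limited). The gripper opens to 85 mm and grips with 20 to 120 N. Pads are 22 mm wide; open, the fingers measure 114 mm over their backs; the gripper's body (76 mm by 85 mm) begins 54 mm behind the grasp point. The pads swing forward as they close: fully open they stand 13 mm farther back than shut.
Start: joints at [-0.206, 0.181, 1.607, -0, 1.354, -0.206], TCP at [0.575, 0, 0.231] pointing down, gripper open.
Joint ranges: [-2.99, 2.99], [-0.89, 2.07], [0.3, 2.58], [-1.14, 4.28], [0, 2.63], [-3.12, 3.12]. Speed limits (rad/s): [2.57, 2.57, 3.01, 3.14, 3.14, 3.14].

### API

Orientations are given as a unit quaternion [w, x, y, z].
In Python, from bench import ctrl gives the robot as it stands.
- The arm moves only by the tool apply_moves, never from a script. Its argument "moves" is a list of rows, each an object with "jaw": the opening, from 0 (shut) to 1 (fully open); "offset": the shift along the tool's x, y, z in mm, a list of three; "rot": the turn, a rotation vector about the tool's x, y, z in degrees, a list of three. In form: [{"jaw": jaw, "offset": [dx, dy, dz], "rot": [ax, ay, az]}, ...]. A call has exactly 5 rows; each row shifts and turns the commanded pose from where the row before left it, along the tool's axes as they then stand; what a row does not reach is not made up. A row lasts 1/8 s, in which the tool goes at most 62.5 mm and 10.7 degrees, less where a joint would pass 70% of its speed; a pose out of reach is approached as far as the arm can. A call is refused whole if a number of a shift passes 62.5 or a number of a turn 10.7, either way. A call with a gripper value outside its range is refused whole. The fingers move at their own pace and stop on an object; the grip force is fixed at half the most. Time passes only in rows, so rows that do not move let the fingers close, or fill a call up. It gives the time, the measured TCP pose, the force, the opening and the grip force at its end, in the units of the state.
- ctrl.get_obs(): the state, without advancing time (a new reading comes with each control period).
- ctrl.camera(name): name is "scene" or "side" or "wrist"; returns (picture, depth): 384x512x3 uint8, red, green, blue; 384x512 float32, m along the optical axis (not along the pixel's ray), 0 where there is no reading.
- ctrl.camera_params(name): a dict with "K" (3x3 intrinsics, pixels), "dist" ([k1, k2, p1, p2, k3] as OpenCV has them; the pictures are not rectified), "cam_to_world" (4x4, takes a point from camera to world coordinates); the wrist camera has in their place "mount" (4x4, takes a point from camera to tool coordinates, whose origin is the TCP and whose axes are the flange's). Camera axes: x right, y down, z forward; pixel columns grow to the right and rows downward; lengths in m; the calibration is good to about 2 mm. A picture is of the moment at which its call begins: read the wrist's pose just before it. camera_params takes no time and is no camera call.
- ctrl.hand_in(): hands the job in; it is judged then, once.
Trained networks look in the newest picture that a camera, given by its name, has taken for a name from the list of things; names that differ only in an ending like _2 or _b are one class to them, and where a whole thing is asked for, a point or a joint stands for the part that bears it (a point fixed in the world has none). Each returns a list of dicts, best first, with "score" (0 to 1); they miss things now and then, are a little off and sometimes report something else, mostly with a low value. They report only what shows in the picture. A call takes as long as a camera call.
- ctrl.outline_of(camera, target): "region" (384x512 bool, what is visible of it) and "position" ([column, row] in pixels, amid what is visible of it).
The state is a dict: "time_s": time; "q": joint angles; "dq": joint speeds; "joint_efforts": joint torques, N m; "eef_pos": TCP position; "eef_rot": TCP orientation; "wrist_force": force on the tool from outside, world axes, zero at the start; "torque": the same for the moment, N m; "opening": opening from 0.0 (shut) to 1.0 (fully open); "grasp_force": force on a finger pad.
Only numpy, scipy, OpenCV 4.12 (cv2) and the standard library are available. Lean on these libraries where they do the work, as an engineer would, in place of code of your own. Each camera call takes 0.05 s, during which the arm holds its last target. There are 200 camera calls.

## Working session

There is one attempt and no reset: what is moved stays moved. The work goes in short steps, Python scripts to look and compute and a tool call to move; the robot and the scene stay as the last step left them, time stands still between calls to the robot, and variables do not carry over. Pictures are saved under pics/ and viewed, at most 10 in all, crops included, and the job is handed in when it is done.

Besides the shell and the picture viewer there is one more tool, called by a JSON object that holds its "api" and its "payload". apply_moves: Moves the arm, as the interface text tells. Its arguments: {"type":"object","properties":{"moves":{"type":"array"}},"required":["moves"]}

```bash
ls; mkdir -p pics; cat > h.py <<'E'
import numpy as np, cv2
from bench import ctrl
from scipy.spatial.transform import Rotation as R
def pts(name,depth,mask):
    p=ctrl.camera_params(name); v,u=np.nonzero(mask&(depth>0))
    uv=np.stack([u,v],1).astype(np.float32)[:,None]
    n=cv2.undistortPoints(uv,np.array(p['K']),np.array(p['dist']))[:,0]
    d=depth[v,u][:,None]; c=np.hstack([n*d,d])
    if 'cam_to_world' in p: T=np.array(p['cam_to_world'])
    else:
        o=ctrl.get_obs(); q=o['eef_rot']; M=np.eye(4); M[:3,:3]=R.from_quat([q[1],q[2],q[3],q[0]]).as_matrix(); M[:3,3]=o['eef_pos']; T=M@np.array(p['mount'])
    return c@T[:3,:3].T+T[:3,3]
E
python3 - <<'E'
from h import *
for c in ['scene','side']:
    im,d=ctrl.camera(c); cv2.imwrite(f'pics/{c}.png',im[:,:,::-1]); np.save(f'{c}_d.npy',d)
    for t in ['chassis','left_module','right_module','lid','handheld','tape','screwdriver']:
        for o in ctrl.outline_of(c,t)[:2]:
            m=o['region']; P=pts(c,d,m); 
            print(c,t,round(o['score'],2),np.round(o['position']),m.sum(),np.round(np.percentile(P,[2,50,98],axis=0),3).tolist() if len(P) else '')
            np.save(f'm_{c}_{t}.npy',m) if o['score']>.5 else 0
o=ctrl.get_obs(); print(o)
print(ctrl.camera_params('scene'),ctrl.camera_params('wrist')['mount'])
E
```

```text
pics
scene chassis 0.93 [288. 206.] 5365 [[0.544, -0.129, 0.007], [0.666, -0.055, 0.079], [0.727, 0.125, 0.281]]
scene left_module 0.91 [262. 169.] 858 [[0.496, 0.063, 0.002], [0.573, 0.092, 0.076], [0.664, 0.139, 0.085]]
scene right_module 0.67 [305. 166.] 1570 [[0.672, -0.129, 0.107], [0.7, -0.022, 0.275], [0.729, 0.118, 0.282]]
scene right_module 0.62 [261. 188.] 918 [[0.508, -0.006, 0.009], [0.58, 0.02, 0.076], [0.671, 0.053, 0.085]]
scene lid 0.58 [306. 166.] 1665 [[0.672, -0.129, 0.006], [0.701, -0.019, 0.274], [0.732, 0.267, 0.282]]
scene handheld 0.49 [298. 146.] 111 [[0.653, 0.15, 0.017], [0.666, 0.162, 0.098], [0.676, 0.244, 0.117]]
scene tape 0.68 [270. 257.] 258 [[0.603, -0.212, 0.004], [0.632, -0.181, 0.018], [0.659, -0.152, 0.024]]
scene screwdriver 0.73 [228. 237.] 265 [[0.47, -0.151, -0.001], [0.506, -0.126, 0.022], [0.536, -0.095, 0.03]]
side chassis 0.76 [280. 210.] 3823 [[0.54, -0.13, 0.005], [0.66, -0.056, 0.075], [0.721, 0.125, 0.28]]
side left_module 0.81 [247. 186.] 516 [[0.491, 0.054, 0.001], [0.559, 0.091, 0.076], [0.663, 0.145, 0.085]]
side right_module 0.76
[... 1373 characters left out ...]
    , 476.6173848 , 185.70729671],
       [  0.        ,   0.        ,   1.        ]]), 'dist': array([-0.10765236,  0.        ,  0.        ,  0.        ,  0.        ]), 'cam_to_world': array([[ 0.99245445,  0.09954577, -0.0715878 ,  0.66410925],
       [ 0.12247264, -0.77678911,  0.6177371 , -0.83610759],
       [ 0.00588449, -0.62184348, -0.78311944,  1.16352266],
       [ 0.        ,  0.        ,  0.        ,  1.        ]])} [[ 3.03108349e-04 -9.55408534e-01 -2.95287050e-01  7.68957873e-02]
 [ 9.99999515e-01  5.66265886e-04 -8.05680636e-04  1.75266394e-04]
 [ 9.36965138e-04 -2.95286662e-01  9.55408242e-01 -1.42036061e-01]
 [ 0.00000000e+00  0.00000000e+00  0.00000000e+00  1.00000000e+00]]
```

```bash
python3 - <<'E'
from h import *
for c in ['scene','side']:
    d=np.load(f'{c}_d.npy')
    P=pts(c,d,np.ones(d.shape,bool))
    L=P[(P[:,2]>.12)&(P[:,2]<.27)&(P[:,0]>.6)&(P[:,0]<.8)&(abs(P[:,1]+0.0)<.12)]
    for _ in range(4):
        m=L.mean(0); n=np.linalg.svd(L-m,full_matrices=False)[2][2]; L=L[abs((L-m)@n)<.006]
    if n[0]<0:n=-n
    print(c,len(L),'lid normal',n,'yaw deg',np.degrees(np.arctan2(n[1],n[0])),'angle',np.arccos(n[2]),m)
    for y0 in (.092,.02):
        T=P[(P[:,2]>.066)&(P[:,2]<.09)&(abs(P[:,1]-y0)<.026)&(P[:,0]<.66)&(P[:,0]>.44)]
        for yy in np.arange(-.02,.021,.01):
            t=T[abs(T[:,1]-y0-yy)<.005]; print('  mod',y0+yy,len(t),np.round(np.percentile(t[:,0],[0,2,5,95]),4), np.round(np.median(t[:,2]),4))
    S=P[(P[:,2]>.092)&(P[:,2]<.105)&(P[:,0]>.48)&(P[:,0]<.72)&(P[:,1]<-.05)&(P[:,1]>-.14)]
    print('panel top',len(S),np.round(np.percentile(S,[1,50,99],axis=0),4).tolist())
    H=P[(P[:,2]>.20)&(P[:,0]>.6)&(P[:,0]<.75)&(abs(P[:,1])<.13)]
    print('top',np.round(np.percentile(H,[1,50,99.5],axis=0),4).tolist())
a=cv2.imread('pics/scene.png')[90:290,150:390]; b=cv2.imread('pics/side.png')[90:290,150:390]
cv2.imwrite('pics/both.png',cv2.resize(np.vstack([a,b]),None,fx=1.5,fy=1.5) if 0 else cv2.resize(np.hstack([a,b]),(800,333)))
E
```

```text
scene 283 lid normal [ 0.98708639 -0.06406916  0.14681824] yaw deg -3.713707887536428 angle 1.423445443255466 [ 0.71696884 -0.00704059  0.17849911]
  mod 0.072 135 [0.511  0.5121 0.515  0.6523] 0.0771
  mod 0.082 123 [0.5108 0.5128 0.5166 0.6509] 0.0773
  mod 0.092 127 [0.5115 0.5144 0.5175 0.6527] 0.0767
  mod 0.102 126 [0.5131 0.5161 0.5191 0.6531] 0.0773
  mod 0.112 106 [0.5121 0.5156 0.5189 0.6519] 0.0767
  mod 0.0 114 [0.5218 0.522  0.5244 0.6533] 0.0766
  mod 0.01 138 [0.523  0.5252 0.5314 0.6517] 0.0773
  mod 0.02 113 [0.5216 0.5245 0.5255 0.6548] 0.0771
  mod 0.03 142 [0.5237 0.5262 0.5297 0.6523] 0.0768
  mod 0.04 112 [0.5222 0.5254 0.5282 0.6532] 0.0767
panel top 275 [[0.5422, -0.1315, 0.0922], [0.6675, -0.1206, 0.097], [0.7162, -0.0568, 0.1024]]
top [[0.6004, -0.1281, 0.2062], [0.6342, -0.0098, 0.2996], [0.7181, 0.12, 0.5922]]
side 38 lid normal [0.79862772 0.18140082 0.57383578] yaw deg 12.79707027493823 angle 0.9596144481641818 [ 0.69689748 -0.03605289  0.17967045]
  mod 0.072 63 [0.5075 0.5079 0.5085 0.6437] 0.0772
  mod 0.082 69 [0.5101 0.5144 0.5213 0.6522] 0.0772
  mod 0.092 66 [0.5108 0.5122 0.5143 0.6519] 0.0773
  mod 0.102 71 [0.5122 0.5169 0.5208 0.6481] 0.0774
  mod 0.112 49 [0.5132 0.5134 0.5177 0.6506] 0.0769
  mod 0.0 46 [0.5202 0.5204 0.5207 0.6548] 0.0763
  mod 0.01 73 [0.5217 0.5226 0.5273 0.6487] 0.0777
  mod 0.02 69 [0.5196 0.52   0.5219 0.6542] 0.077
  mod 0.03 79 [0.5248 0.5314 0.5354 0.6519] 0.0771
  mod 0.04 55 [0.5221 0.5229 0.5252 0.6527] 0.0775
panel top 252 [[0.5434, -0.1319, 0.0923], [0.6869, -0.1197, 0.0966], [0.7182, -0.052, 0.1029]]
top [[0.6004, -0.1286, 0.2081], [0.6354, -0.0113, 0.2925], [0.7048, 0.118, 0.5911]]
```

View pics/both.png

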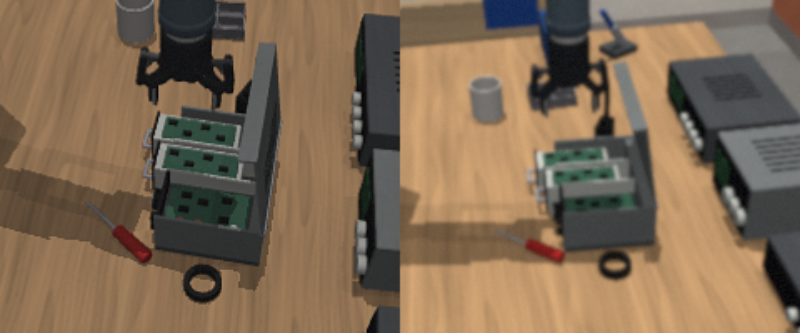

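```bash
python3 - <<'E'
from h import *
im,d=ctrl.camera('wrist'); cv2.imwrite('pics/w1.png',im[:,:,::-1]); np.save('wrist_d.npy',d)
W=pts('wrist',d,np.ones(d.shape,bool))
S=np.vstack([pts(c,np.load(f'{c}_d.npy'),np.ones((384,512),bool)) for c in('scene','side')])
# right wall top
for nm,P in(('wrist',W),('sc',S)):
  for side,(a,b) in {'R':(-.14,-.10),'L':(.10,.14)}.items():
    Q=P[(P[:,2]>.093)&(P[:,2]<.102)&(P[:,0]>.555)&(P[:,0]<.69)&(P[:,1]>a)&(P[:,1]<b)]
    if len(Q)>20:
        f=np.polyfit(Q[:,0],Q[:,1],1); print(nm,side,len(Q),'yaw',np.degrees(f[0]),'y@.63',np.polyval(f,.63))
for n,l in(('left_module',(.05,.13)),('right_module',(-.01,.05))):
  r=ctrl.outline_of('wrist',n)
  for o in r[:2]:
    Q=pts('wrist',d,o['region']); Q=Q[(Q[:,2]>.06)&(Q[:,2]<.09)]
    if len(Q)<10: continue
    print(n,o['score'],o['position'],len(Q),np.round(np.percentile(Q,[1,50,99],axis=0),4).tolist())
    y=Q[:,1];lo,hi=np.percentile(y,[10,90]); B=np.linspace(lo,hi,8);X=[np.percentile(Q[(y>=B[i])&(y<B[i+1]),0],3) for i in range(7)]
    f=np.polyfit((B[1:]+B[:-1])/2,X,1); print('  front',np.round(X,4),'yaw',-np.degrees(f[0]))
far=S[(S[:,0]>.74)&(S[:,0]<.88)&(abs(S[:,1])<.15)&(S[:,2]>.03)]; print('behind',len(far),far[:, :].mean(0) if len(far) else '')
E
```

```text
wrist R 567 yaw -3.5297048264948057 y@.63 -0.1204406305434246
wrist L 1030 yaw -3.690499315466216 y@.63 0.12370922223526135
sc R 235 yaw -3.8439003560826093 y@.63 -0.12293857177594822
sc L 177 yaw -3.8122185897341088 y@.63 0.12249355225771032
left_module 0.84 [259.9, 88.7] 9734 [[0.511, 0.0613, 0.0722], [0.585, 0.0934, 0.0748], [0.6628, 0.1236, 0.0818]]
  front [0.5124 0.5127 0.5131 0.5133 0.5139 0.5142 0.5144] yaw -3.018566384161704
right_module 0.82 [270.1, 155.1] 8309 [[0.5226, -0.0081, 0.0679], [0.5964, 0.0252, 0.0747], [0.6742, 0.0561, 0.0818]]
  front [0.5233 0.5237 0.5246 0.5249 0.5253 0.5259 0.5263] yaw -4.183036781480576
behind 242 [ 0.8754655  -0.06791365  0.06371289]
```

View pics/w1.png

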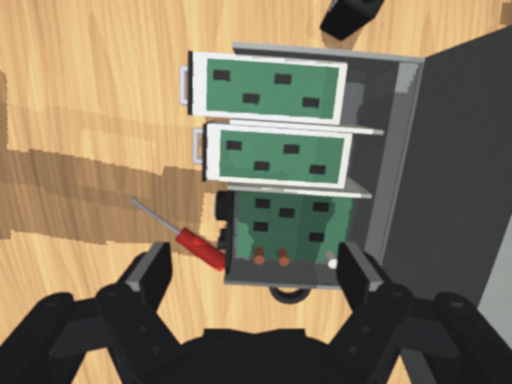

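{"api": "apply_moves", "payload": {"moves": [{"jaw":0,"offset":[50,-60,0],"rot":[0,0,0]},{"jaw":0,"offset":[48,-60,0],"rot":[0,0,0]},{"jaw":0,"offset":[0,0,0],"rot":[0,0,-10.7]},{"jaw":0,"offset":[0,0,0],"rot":[0,0,-10.7]},{"jaw":0,"offset":[0,0,0],"rot":[0,0,-10.7]}]}}

```text
time_s: 1.58
eef_pos: [0.4781, 0.0793, 0.2316]
eef_rot: [0.0, 0.481, 0.877, 0.0]
wrist_force: [-0.2, -0.8, -0.2]
opening: -0.0
grasp_force: 0.0
```

{"api": "apply_moves", "payload": {"moves": [{"jaw":0,"offset":[0,0,0],"rot":[0,0,-10.7]},{"jaw":0,"offset":[0,0,0],"rot":[0,0,-10.7]},{"jaw":0,"offset":[0,0,0],"rot":[0,0,-10.7]},{"jaw":0,"offset":[0,0,0],"rot":[0,0,-10.7]},{"jaw":0,"offset":[0,0,0],"rot":[0,0,-10.7]}]}}

```text
time_s: 2.2
eef_pos: [0.4782, 0.0791, 0.2314]
eef_rot: [0.0, 0.035, 0.999, -0.0]
wrist_force: [0.2, -0.4, 0.6]
opening: 0.001
grasp_force: 0.0
```

{"api": "apply_moves", "payload": {"moves": [{"jaw":0,"offset":[0,9,50],"rot":[0,0,0]},{"jaw":0,"offset":[0,9,50],"rot":[0,0,0]},{"jaw":0,"offset":[0,0,50],"rot":[0,0,0]},{"jaw":0,"offset":[0,0,28],"rot":[0,0,0]},{"jaw":0,"offset":[0,0,0],"rot":[0,0,0]}]}}

```text
time_s: 2.82
eef_pos: [0.4775, 0.0971, 0.0513]
eef_rot: [-0.003, 0.038, 0.999, 0.0]
wrist_force: [0.3, 0.2, 0.4]
opening: -0.002
grasp_force: 0.0
```

```bash
python3 - <<'E'
from h import *
im,d=ctrl.camera('wrist'); cv2.imwrite('pics/w2.png',im[:,:,::-1])
print(ctrl.get_obs()['eef_pos'])
E
```

```text
[0.47912649 0.09705787 0.05302889]
```

View pics/w2.png

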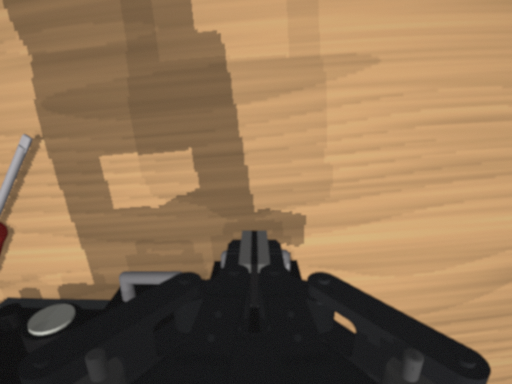

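{"api": "apply_moves", "payload": {"moves": [{"jaw":0,"offset":[-12,0,0],"rot":[0,0,0]},{"jaw":0,"offset":[-12,0,0],"rot":[0,0,0]},{"jaw":0,"offset":[-12,0,0],"rot":[0,0,0]},{"jaw":0,"offset":[-10,0,0],"rot":[0,0,0]},{"jaw":0,"offset":[-8,0,0],"rot":[0,0,0]}]}}

```text
time_s: 3.5
eef_pos: [0.5341, 0.0928, 0.0533]
eef_rot: [-0.0, 0.038, 0.999, 0.0]
wrist_force: [-1.6, -0.0, 0.7]
opening: 0.002
grasp_force: 1.0
```

{"api": "apply_moves", "payload": {"moves": [{"jaw":0,"offset":[-3,0,0],"rot":[0,0,0]},{"jaw":0,"offset":[-3,0,0],"rot":[0,0,0]},{"jaw":0,"offset":[-2,0,0],"rot":[0,0,0]},{"jaw":0,"offset":[0,0,0],"rot":[0,0,0]},{"jaw":0,"offset":[0,0,0],"rot":[0,0,0]}]}}

```text
time_s: 4.12
eef_pos: [0.5416, 0.0922, 0.0534]
eef_rot: [0.0, 0.038, 0.999, -0.0]
wrist_force: [-0.8, 0.1, 0.2]
opening: -0.001
grasp_force: 0.0
```

{"api": "apply_moves", "payload": {"moves": [{"jaw":0,"offset":[-2,0,0],"rot":[0,0,0]},{"jaw":0,"offset":[-2,0,0],"rot":[0,0,0]},{"jaw":0,"offset":[-1,0,0],"rot":[0,0,0]},{"jaw":0,"offset":[-1,0,0],"rot":[0,0,0]},{"jaw":0,"offset":[0,0,0],"rot":[0,0,0]}]}}

```text
time_s: 4.75
eef_pos: [0.5417, 0.0924, 0.0523]
eef_rot: [-0.006, 0.038, 0.999, -0.0]
wrist_force: [-20.9, 0.3, 14.8]
opening: 0.001
grasp_force: 10.3
```

{"api": "apply_moves", "payload": {"moves": [{"jaw":0,"offset":[30,0,0],"rot":[0,0,0]},{"jaw":0,"offset":[32,0,0],"rot":[0,0,0]},{"jaw":0,"offset":[0,-34,0],"rot":[0,0,0]},{"jaw":0,"offset":[0,-33,0],"rot":[0,0,0]},{"jaw":0,"offset":[0,0,0],"rot":[0,0,0]}]}}

```text
time_s: 5.38
eef_pos: [0.4809, 0.0282, 0.0537]
eef_rot: [0.001, 0.04, 0.999, -0.0]
wrist_force: [0.4, -0.4, 0.2]
opening: 0.002
grasp_force: 0.0
```

{"api": "apply_moves", "payload": {"moves": [{"jaw":0,"offset":[-12,0,0],"rot":[0,0,0]},{"jaw":0,"offset":[-12,0,0],"rot":[0,0,0]},{"jaw":0,"offset":[-10,0,0],"rot":[0,0,0]},{"jaw":0,"offset":[-8,0,0],"rot":[0,0,0]},{"jaw":0,"offset":[-4,0,0],"rot":[0,0,0]}]}}

```text
time_s: 6.0
eef_pos: [0.5265, 0.0265, 0.053]
eef_rot: [-0.0, 0.038, 0.999, 0.0]
wrist_force: [-3.4, 0.4, 1.8]
opening: 0.003
grasp_force: 1.4
```

{"api": "apply_moves", "payload": {"moves": [{"jaw":0,"offset":[-4,0,0],"rot":[0,0,0]},{"jaw":0,"offset":[-4,0,0],"rot":[0,0,0]},{"jaw":0,"offset":[-3,0,0],"rot":[0,0,0]},{"jaw":0,"offset":[-3,0,0],"rot":[0,0,0]},{"jaw":0,"offset":[-2,0,0],"rot":[0,0,0]}]}}

```text
time_s: 6.62
eef_pos: [0.5375, 0.0255, 0.0524]
eef_rot: [-0.006, 0.038, 0.999, 0.0]
wrist_force: [-21.9, 0.2, 13.6]
opening: -0.0
grasp_force: 10.9
```

{"api": "apply_moves", "payload": {"moves": [{"jaw":0,"offset":[40,0,0],"rot":[0,0,0]},{"jaw":0,"offset":[0,-15,-60],"rot":[0,0,0]},{"jaw":0,"offset":[0,-10,-62],"rot":[0,0,0]},{"jaw":0,"offset":[0,0,-62],"rot":[0,0,0]},{"jaw":0,"offset":[0,0,-62],"rot":[0,0,0]}]}}

```text
time_s: 7.25
eef_pos: [0.5006, 0.0029, 0.3017]
eef_rot: [0.001, 0.039, 0.999, -0.0]
wrist_force: [0.3, -0.7, -0.2]
opening: 0.001
grasp_force: 0.0
```

```bash
python3 - <<'E'
from h import *
d={};S=[]
for c in ['scene','side','wrist']:
    im,d=ctrl.camera(c); cv2.imwrite(f'pics/{c}3.png',im[:,:,::-1])
    P=pts(c,d,np.ones(d.shape,bool)); S.append(P)
    for y0 in (.092,.025):
        T=P[(P[:,2]>.066)&(P[:,2]<.09)&(abs(P[:,1]-y0)<.02)&(P[:,0]<.7)&(P[:,0]>.44)]
        if len(T): print(c,'mod',y0,len(T),np.round(np.percentile(T[:,0],[1,3,10]),4))
    L=P[(P[:,2]>.093)&(P[:,2]<.102)&(P[:,0]<.69)&(P[:,0]>.45)&(abs(abs(P[:,1])-.12)<.02)]
    for s in (1,-1):
        l=L[L[:,1]*s>0]
        if len(l): print(c,'wall',s,len(l),np.round(np.percentile(l[:,0],[1,3]),4))
P=S[0];L=P[(P[:,2]>.12)&(P[:,2]<.255)&(P[:,0]>.66)&(P[:,0]<.75)&(abs(P[:,1])<.12)]
for _ in range(6):
    m=np.median(L,0) if _==0 else L.mean(0); n=np.linalg.svd(L-m,full_matrices=False)[2][2]; L=L[abs((L-m)@n)<.005]
n*=np.sign(n[0]); print(len(L),n,m,np.arccos(n[2]))
for z in (.098,.28): print(z, 'lid x at y=0', m[0]-(n[1]*(0-m[1])+n[2]*(z-m[2]))/n[0])
Q=P[(P[:,2]>.265)&(P[:,2]<.3)&(P[:,0]>.64)&(P[:,0]<.76)&(abs(P[:,1])<.14)]
print(np.round(np.percentile(Q,[1,10,50,90,99],axis=0),4))
o=ctrl.get_obs();print(o['eef_pos'],o['q'],o['time_s'])
E
```

```text
scene mod 0.092 394 [0.5555 0.5577 0.5646]
scene mod 0.025 502 [0.551  0.5531 0.5617]
scene wall 1 93 [0.5589 0.5617]
scene wall -1 143 [0.5419 0.5455]
side mod 0.092 248 [0.5541 0.557  0.5674]
side mod 0.025 290 [0.5481 0.5507 0.5616]
side wall 1 82 [0.5559 0.5593]
side wall -1 117 [0.5415 0.5445]
wrist mod 0.092 2283 [0.5488 0.5502 0.5602]
wrist mod 0.025 1566 [0.5446 0.5456 0.5502]
wrist wall 1 131 [0.5543 0.5572]
wrist wall -1 112 [0.5372 0.5391]
511 [ 0.98733288 -0.06424388  0.14507414] [ 0.71521128 -0.00675212  0.1904921 ] 1.425208421211747
0.098 lid x at y=0 0.7292409893366687
0.28 lid x at y=0 0.7024987485646444
[[ 0.6692 -0.1285  0.267 ]
 [ 0.6758 -0.1119  0.2752]
 [ 0.6892 -0.0174  0.2786]
 [ 0.7023  0.0928  0.2814]
 [ 0.7096  0.1214  0.2837]]
[0.50302723 0.00256354 0.30388752] [-2.31316419e-01 -4.50874956e-02  1.69992010e+00  5.92714870e-05
  1.47646021e+00 -1.72523341e+00] 7.4
```

View pics/side3.png

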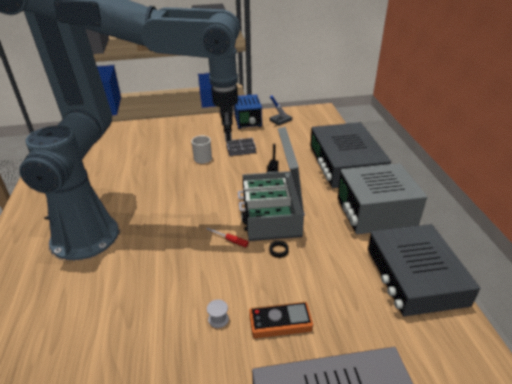

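{"api": "apply_moves", "payload": {"moves": [{"jaw":0,"offset":[0,0,-50],"rot":[0,0,0]},{"jaw":0,"offset":[-60,0,0],"rot":[0,0,0]},{"jaw":0,"offset":[-60,0,0],"rot":[0,0,0]},{"jaw":0,"offset":[-60,0,0],"rot":[0,0,0]},{"jaw":0,"offset":[-60,0,0],"rot":[0,0,0]}]}}

```text
time_s: 8.02
eef_pos: [0.7414, -0.0154, 0.3469]
eef_rot: [-0.001, 0.038, 0.999, 0.0]
wrist_force: [0.7, -0.9, 0.6]
opening: -0.004
grasp_force: 0.0
```

{"api": "apply_moves", "payload": {"moves": [{"jaw":0,"offset":[-15,0,0],"rot":[0,0,0]},{"jaw":0,"offset":[0,0,40],"rot":[0,0,0]},{"jaw":0,"offset":[0,0,40],"rot":[0,0,0]},{"jaw":0,"offset":[0,0,18],"rot":[0,0,0]},{"jaw":0,"offset":[0,0,0],"rot":[0,0,0]}]}}

```text
time_s: 8.65
eef_pos: [0.7538, -0.0162, 0.2485]
eef_rot: [-0.002, 0.038, 0.999, 0.0]
wrist_force: [0.0, -0.3, 0.5]
opening: -0.003
grasp_force: 0.0
```

{"api": "apply_moves", "payload": {"moves": [{"jaw":0,"offset":[35,0,2],"rot":[0,0,0]},{"jaw":0,"offset":[15,0,3],"rot":[0,0,0]},{"jaw":0,"offset":[15,0,5],"rot":[0,0,0]},{"jaw":0,"offset":[14,0,6],"rot":[0,0,0]},{"jaw":0,"offset":[13,0,6],"rot":[0,0,0]}]}}

```text
time_s: 9.28
eef_pos: [0.6646, -0.0098, 0.2328]
eef_rot: [0.003, 0.038, 0.999, -0.001]
wrist_force: [1.0, -1.5, 2.4]
opening: 0.002
grasp_force: 1.0
```

{"api": "apply_moves", "payload": {"moves": [{"jaw":0,"offset":[12,0,9],"rot":[0,0,0]},{"jaw":0,"offset":[12,0,9],"rot":[0,0,0]},{"jaw":0,"offset":[10,0,11],"rot":[0,0,0]},{"jaw":0,"offset":[10,0,11],"rot":[0,0,0]},{"jaw":0,"offset":[8,0,13],"rot":[0,0,0]}]}}

```text
time_s: 9.9
eef_pos: [0.6117, -0.0055, 0.1771]
eef_rot: [0.001, 0.038, 0.999, -0.0]
wrist_force: [-1.2, 0.1, 2.1]
opening: -0.004
grasp_force: 0.7
```

Tracking the arc; continue down.

{"api": "apply_moves", "payload": {"moves": [{"jaw":0,"offset":[8,0,14],"rot":[0,0,0]},{"jaw":0,"offset":[6,0,14],"rot":[0,0,0]},{"jaw":0,"offset":[4,0,14],"rot":[0,0,0]},{"jaw":0,"offset":[3,0,14],"rot":[0,0,0]},{"jaw":0,"offset":[2,0,10],"rot":[0,0,0]}]}}

```text
time_s: 10.52
eef_pos: [0.5879, -0.0035, 0.1088]
eef_rot: [-0.0, 0.038, 0.999, 0.0]
wrist_force: [0.3, -0.8, 0.7]
opening: -0.003
grasp_force: 0.4
```

{"api": "apply_moves", "payload": {"moves": [{"jaw":0,"offset":[0,0,4],"rot":[0,0,0]},{"jaw":0,"offset":[0,0,4],"rot":[0,0,0]},{"jaw":0,"offset":[0,0,2],"rot":[0,0,0]},{"jaw":0,"offset":[0,0,0],"rot":[0,0,0]},{"jaw":0,"offset":[0,0,0],"rot":[0,0,0]}]}}

```text
time_s: 11.15
eef_pos: [0.5883, -0.0035, 0.1029]
eef_rot: [-0.0, 0.038, 0.999, -0.0]
wrist_force: [-11.0, 0.3, 20.4]
opening: 0.003
grasp_force: 10.0
```

{"api": "apply_moves", "payload": {"moves": [{"jaw":0,"offset":[0,0,-20],"rot":[0,0,0]},{"jaw":0,"offset":[0,0,-50],"rot":[0,0,0]},{"jaw":0,"offset":[30,0,-50],"rot":[0,0,0]},{"jaw":0,"offset":[50,0,-20],"rot":[0,0,0]},{"jaw":0,"offset":[0,0,0],"rot":[0,0,0]}]}}

```text
time_s: 11.78
eef_pos: [0.5077, 0.0029, 0.2432]
eef_rot: [0.002, 0.038, 0.999, -0.0]
wrist_force: [0.4, 0.9, 0.5]
opening: 0.002
grasp_force: 0.0
```

```bash
python3 - <<'E'
from h import *
for c in ['scene','side']:
    im,d=ctrl.camera(c); cv2.imwrite(f'pics/{c}4.png',im[:,:,::-1])
    P=pts(c,d,np.ones(d.shape,bool))
    L=P[(P[:,2]>.085)&(P[:,2]<.13)&(P[:,0]>.57)&(P[:,0]<.71)&(abs(P[:,1])<.10)]
    f=np.linalg.lstsq(np.c_[L[:,:2]-[.73,0],np.ones(len(L))],L[:,2],rcond=None)[0]
    print(c,len(L),'slope',f,np.median(L[:,2]))
a=cv2.imread('pics/scene4.png')[90:290,150:390]; b=cv2.imread('pics/side4.png')[90:290,150:390]
cv2.imwrite('pics/both4.png',cv2.resize(np.hstack([a,b]),(800,333)))
print(ctrl.get_obs()['eef_pos'])
E
```

```text
scene 2729 slope [0.00209535 0.00083839 0.10419161] 0.10394071111132441
side 1465 slope [ 0.00204799 -0.00024885  0.10459053] 0.10445550573841456
[0.50897186 0.00246937 0.24121222]
```

View pics/both4.png

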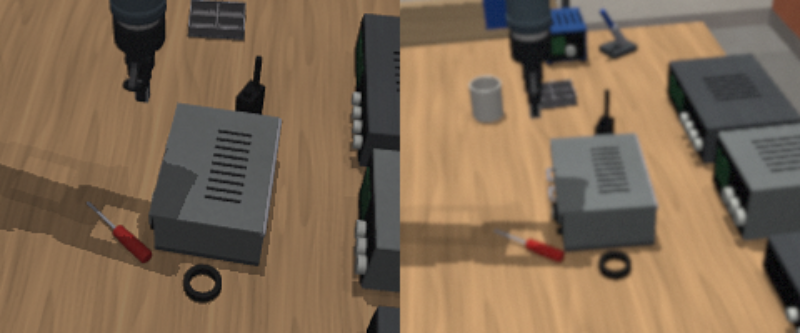

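The picture shows the lid flat and shut (its slope is about 0.002). The other things have not moved and the arm is clear.

```bash
python3 -c "
from bench import ctrl
print(ctrl.hand_in())"
```

```text
the job is handed in; nothing more can be done
None
```

I pushed both modules flush with the front of the case, then pushed the lid fully shut, and handed the job in at about 12 s of the 64 s limit; the hand-in gave no verdict.

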